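Bleed down a compressed-air tank at its lock-nut valve

ROBOT

A 6-joint arm with a two-finger parallel gripper is mounted at the origin on a cart in front of the work surface, level with it; the furniture and walls round the work are solid. World frame = base frame: x ahead of the robot, y to its left, z up, the work surface at z = 0. Lengths are in m, angles in rad, forces in N, time in s.
With the tool pointing down it reaches from about 0.4 to 0.825 m from the base axis. Payload 7 kg.
Tool frame: the origin (TCP) lies midway between the tips of the shut fingers; the grasp point (between the pads) lies arm.hold_point_z behind it (arm.hold_point_z is the distance from the TCP to the grasp point, in m); z points along the fingers, y is the line along which they close (so a half turn about z gives the same grasp; the last joint's range is limited). The gripper opens to 88 mm and grips with 3 to 60 N. Pads are 19 mm wide; open, the fingers measure 130 mm over their backs; the gripper's body (78 mm by 193 mm) begins 47 mm behind the grasp point.
Start: joints at [-0.82, 0.359, 0.012, 0, -1.224, -0.288], TCP at [0.301, -0.604, 0.202] pointing down, gripper open.
Joint ranges: [-3.07, 3.07], [-1.43, 2.12], [-1.02, 1.25], [-3.03, 1.67], [-3.05, -0], [-3.03, 3.03]. Speed limits (rad/s): [2.39, 2.39, 3.01, 3.14, 3.14, 3.14].

INTERFACE

Orientations are given as [roll, pitch, yaw] about the fixed x, y, z axes, in that order (R = Rz(yaw) Ry(pitch) Rx(roll)).
In Python, from station import arm gives the robot as it stands.
- The arm moves only by the shell command python3 -m crank 'ROWS' [OPENING] [FORCE]. ROWS is JSON, a list that holds one entry, the list of rows, each a list of 4 numbers: the shift along the tool's x, y, z in units of 25 mm (1.0 is 25 mm), then the turn about the tool's z in units of 5 degrees (1.0 is 5 degrees). A call has 1 to 12 rows; each row is the pose to reach, as a shift and turn from the pose commanded when the call began, along the tool's axes at that moment; what a row does not reach only later rows make up. A row lasts 1/8 s, in which the tool goes at most 62.5 mm and 10.7 degrees, less where a joint would pass 70% of its speed; a pose out of reach is approached as far as the arm can. A call with a gripper value outside its range is refused whole. OPENING is the closure, from 0 (fully open) to 1 (shut), set as the call begins (- or left out, the last holds). The fingers move at their own pace and stop on an object; FORCE is the grip in N (left out, the last holds). Time passes only in rows, so rows that repeat a pose let the fingers close. It gives the time, the measured TCP pose, the force, the opening and the grip force at its end, in the units of the state.
- arm.get_state(): the state, without advancing time (a new reading comes with each control period).
- arm.grab_frame(name): name is "scene" or "side" or "wrist"; returns (picture, depth): 400x640x3 uint8, red, green, blue; 400x640 float32, m along the optical axis (not along the pixel's ray), 0 where there is no reading.
- arm.get_calibration(name): a dict with "mtx" (3x3 intrinsics, pixels), "R" (3x3) and "t" (3): a world point X has camera coordinates R X + t; the wrist camera has in their place "mount" (4x4, takes a point from camera to tool coordinates, whose origin is the TCP and whose axes are the flange's). Camera axes: x right, y down, z forward; pixel columns grow to the right and rows downward; lengths in m; the calibration is good to about 2 mm. A picture is of the moment at which its call begins: read the wrist's pose just before it. get_calibration takes no time and is no camera call.
- arm.job_done(): hands the job in; it is judged then, once.
Trained networks look in the newest picture that a camera, given by its name, has taken for a name from the list of things; names that differ only in an ending like _2 or _b are one class to them, and where a whole thing is asked for, a point or a joint stands for the part that bears it (a point fixed in the world has none). Each returns a list of dicts, best first, with "score" (0 to 1); they miss things now and then, are a little off and sometimes report something else, mostly with a low value. They report only what shows in the picture. A call takes as long as a camera call.
- arm.recognise(thing, camera): "extent" ([left, top, width, height] in pixels, round what is visible of it).
- arm.trace(thing, camera): "mask" (400x640 bool, what is visible of it) and "extent" ([left, top, width, height] in pixels, round what is visible of it).
The state is a dict: "t": time; "q": joint angles; "qd": joint speeds; "joint_efforts": joint torques, N m; "eef_pos": TCP position; "ee_rot": TCP orientation; "force": force on the tool from outside, world axes, zero at the start; "moment": the same for the moment, N m; "width": finger opening in m; "gripper_force": force on a finger pad.
Only numpy, scipy, OpenCV 4.12 (cv2) and the standard library are available. Lean on these libraries where they do the work, as an engineer would, in place of code of your own. Each camera call takes 0.05 s, during which the arm holds its last target. There are 200 camera calls.

TASK

The small air tank on the bench must be emptied before it is serviced. Pull the rubber dust cap straight up off its valve and put it in the round steel parts dish, unscrew the little knurled lock nut (anticlockwise, up to its stop or nearly so), then press the freed valve pin down and hold it until the gauge has fallen to zero. Leave the lock nut unscrewed, let the pin spring back up, and leave the other things on the bench alone.

Things in the scene. Friction and masses are not known exactly. Their poses are not given: they have to be found in the camera images.
- air_tank: Grey steel air tank, 124 mm in diameter, 300 mm long, lying along its own y axis on saddle feet; too heavy to move. Origin on the bench under its middle; own x away from the robot, z up. Top of shell 147 mm above the bench. On top: upright valve at own (0, +50 mm), gauge at own (0, -75 mm), 213 mm high. Handle on the far side, 147 mm high, out to x +101 mm; outlet on the -y end, out to y -196 mm.
- cap_mid (a point): Middle of the black ribbed rubber dust cap: a thimble 27 mm in diameter, 47 mm high, closed on top, open below, about 20 g. It stands loosely (no thread, 2 mm play) over the valve, hiding nut and pin, on a brass collar 157 mm above the bench. This point is on its axis, 23.5 mm above its lower rim. Raise it 45 mm to clear the pin. Own z is its axis, up.
- dish_floor (a point): Centre of the inner floor of the round stainless steel parts dish, 8 mm above the bench; floor 110 mm across, sloping sides, rim 151 mm across and 30 mm above the bench. Held by its magnet foot, it does not move. It stands to the left or the right of the tank, the bearing on the other side.
- nut_mid (a point): Middle of the knurled steel lock nut: round, 16 mm in diameter, 11 mm high, axis upright; this point is on the axis, half-way up (182.5 mm above the bench at the start). Below the nut: 20 mm of threaded stem, 15 mm in diameter, down to the collar, 31 mm in diameter. Above it the pin stands out 10.5 mm.
- lock_nut (a joint): Turn of the nut in rad: 0 = screwed down on the stem (start), growing as it is unscrewed, anticlockwise from above; stop at 4.71. It climbs the pin 4 mm a turn, 3 mm in all; stiff thread, 0.03 N m; stays where left. Screwed down it keeps the pin from going down. Turned while held at one height it would push the pin down instead of climbing, so let the hand rise with the thread.
- pin_top (a point): Centre of the flat top of the brass valve pin, 9 mm in diameter, which stands up through the lock nut; 198.5 mm above the bench while not pressed.
- valve_pin (a joint): Press of the valve pin in m: 0 = up, 0.003 = fully down. Sprung: 1.5 N at first, about 5.5 N fully down; springs back by itself. It cannot go down farther than the nut has climbed. The valve opens after 1.5 to 2 mm and air runs out for as long as it is held open.
- gauge (a joint): Needle of the pressure gauge in rad: 0 = zero mark (lower left of the dial), up to 4.71 = full scale, turning clockwise. Starts between 2.4 and 4.2. It falls to 0 in 2 to 3 s with the valve open, and stays where it is when the valve is shut.
- gauge_face (a point): Centre of the gauge's white dial (case 55 mm in diameter), tilted up and facing the tank's -x side; 194 mm above the bench.
- bearing: Bystander: steel ball bearing, 52 mm in diameter, 15 mm high, flat on the bench; origin under its centre.
- mug: Bystander: yellow mug, 78 mm in diameter, 102 mm high, to the left behind the tank; origin under its centre.
- wrench: Bystander: combination wrench, 256 mm long, 10 mm high, flat on the bench in front of the tank; origin under its middle.
- pliers: Bystander: pliers with blue grips, 189 mm long, 14 mm high, flat on the bench to the left; origin under the middle.
- dust_cap: The same dust cap; origin at the centre of its open lower rim, own z its axis, up.

How it is judged:
On the way, in this order (a step that is already met when the one before it is completed fails the run):
1. the dust cap lies in the parts dish, let go (horizontal distance between cap_mid and dish_floor below 0.055 m and z of cap_mid in the frame of dish_floor below 0.032 m and linear speed of dust_cap below 0.03 m/s and contact force between the fingers and dust_cap below 0.2 N), for 0.2 s.
2. the lock nut is unscrewed by 4.0 rad or more (value of joint lock_nut above 4 rad), for 0.1 s.
3. the pin has been held down until the gauge reads zero (value of joint gauge below 0.15 rad), for 0.1 s.
At the end, for the whole second after the job is handed in: The dust cap rests in the parts dish (its middle within 55 mm of the dish's centre and at most 32 mm above its floor), the lock nut is left unscrewed by at least 4.0 rad of its 4.71, the gauge reads zero (under 0.15 rad) and the valve pin has sprung back up (pressed less than 0.8 mm) (horizontal distance between cap_mid and dish_floor below 0.055 m and z of cap_mid in the frame of dish_floor below 0.032 m and linear speed of dust_cap below 0.03 m/s and value of joint lock_nut above 4 rad and value of joint gauge below 0.15 rad and value of joint valve_pin below 0.0008 m); the robot touches nothing.
It fails at once if the bearing is pushed more than 30 mm from its place (distance of bearing from where it was at the start of the episode above 0.03 m).
It fails at once if the mug is pushed more than 30 mm from its place (distance of mug from where it was at the start of the episode above 0.03 m).
It fails at once if the wrench is pushed more than 30 mm from its place (distance of wrench from where it was at the start of the episode above 0.03 m).
It fails at once if the pliers is pushed more than 30 mm from its place (distance of pliers from where it was at the start of the episode above 0.03 m).
It also fails if it takes over 72 s, if anything falls off the work surface, if the arm or the gripper's body presses on something with over 40 N, if the wrist force passes 120 N, or if a joint passes its speed limit or range.

## Working session

There is one attempt and no reset: what is moved stays moved. The work goes in short steps, Python scripts to look and compute and a shell command to move; the robot and the scene stay as the last step left them, time stands still between calls to the robot, and variables do not carry over. Pictures are saved under pics/ and viewed, at most 10 in all, crops included, and the job is handed in when it is done.

```bash
ls; mkdir -p pics; cat > h.py <<'E'
import numpy as np, cv2
from station import arm
from scipy.spatial.transform import Rotation as Ro
def cam(name):
    c=arm.get_calibration(name); K=np.array(c['mtx'])
    if 'mount' in c:
        s=arm.get_state(); T=np.eye(4); T[:3,:3]=Ro.from_euler('xyz',s['ee_rot']).as_matrix(); T[:3,3]=s['eef_pos']
        M=T@np.array(c['mount']); return K,M[:3,:3],M[:3,3]
    R=np.array(c['R']);t=np.array(c['t']); return K,R.T,-R.T@t
def ray(C,u,v):
    K,R,p=C; return p,R@np.linalg.solve(K,[u,v,1.])
def atz(C,u,v,z):
    p,d=ray(C,u,v); return p+d*(z-p[2])/d[2]
def pts(C,depth,mask):
    v,u=np.nonzero(mask&(depth>0)); K,R,p=C
    return (R@(np.linalg.solve(K,np.array([u,v,np.ones_like(u)]))*depth[v,u])).T+p
def proj(C,X):
    K,R,p=C; x=K@(R.T@(np.array(X)-p)); return x[:2]/x[2]
def save(n,im): cv2.imwrite('pics/'+n,im[:,:,::-1])
E
python3 - <<'E'
from h import *
s=arm.get_state(); print(s, arm.hold_point_z)
for n in ['scene','side']:
    C=cam(n); im,d=arm.grab_frame(n); save(n+'0.png',im); print(n,C[2])
    for th in ['air_tank','dust_cap','dish_floor','gauge_face','bearing','mug','wrench','pliers','gauge']:
        try:
            r=arm.trace(th,n)
        except Exception as e: print(th,e); continue
        if r:
            P=pts(C,d,r[0]['mask']); print(th,round(r[0]['score'],2),r[0]['extent'],len(P),np.round(np.median(P,0),3),np.round(np.percentile(P,2,axis=0),3),np.round(np.percentile(P,98,axis=0),3))
E
```

```text
pics
{'t': 0.0, 'q': array([-8.19918444e-01,  3.59386603e-01,  1.10488331e-02, -3.55255746e-04,
       -1.22407499e+00, -2.88077673e-01]), 'qd': array([-0.00042861, -0.00062716, -0.00039065, -0.00087585,  0.00116517,
       -0.0003832 ]), 'joint_efforts': array([-1.03990391e-05, -5.82719350e+01,  2.93053436e+01,  6.99719712e+00,
        6.72708979e-03, -2.02061574e-04]), 'eef_pos': array([ 0.30108249, -0.60354006,  0.20071761]), 'ee_rot': array([ 3.13994794e+00, -1.39090297e-04, -2.67891332e+00]), 'force': array([ 0.44783017, -0.27065194, -0.06434864]), 'moment': array([-0.07293555, -0.04608614, -0.0186206 ]), 'gripper_force': 0.0, 'width': 0.0877572944968203} 0.0188
scene [-0.04698888  1.01163753  1.34261037]
air_tank 0.76 [261.2, 157.9, 62.5, 73.8] 2663 [0.611 0.085 0.129] [ 0.572 -0.08  -0.002] [0.736 0.203 0.197]
dust_cap 0.45 [279.3, 179.2, 8.2, 14.6] 115 [0.631 0.11  0.183] [ 0.621 -0.056  0.009] [0.762 0.12  0.206]
dish_floor 0.71 [268.1, 250.1, 42.0, 39.5] 1283 [0.493 0.304 0.009] [0.422 0.243 0.   ] [0.555 0.371 0.03 ]
gauge_face 0.79 [261.4, 159.2, 59.7, 75.1] 2652 [0.612 0
[... 693 characters left out ...]
0.096 0.184] [0.623 0.089 0.161] [0.644 0.112 0.206]
dish_floor 0.64 [249.9, 206.2, 42.4, 16.1] 622 [0.49  0.337 0.015] [0.423 0.241 0.001] [0.555 0.384 0.031]
gauge_face 0.98 [310.4, 185.8, 42.0, 62.7] 1509 [0.585 0.05  0.109] [ 0.573 -0.077  0.01 ] [0.635 0.163 0.149]
bearing 0.57 [359.9, 300.8, 19.2, 24.4] 310 [ 0.494 -0.332  0.013] [ 0.471 -0.354  0.001] [ 0.52  -0.305  0.017]
wrench 0.73 [252.4, 239.1, 35.8, 37.4] 204 [0.378 0.017 0.008] [ 0.365 -0.059  0.001] [0.391 0.165 0.012]
pliers 0.77 [275.2, 195.7, 37.0, 7.8] 204 [0.64  0.43  0.012] [ 0.564  0.372 -0.001] [0.698 0.469 0.017]
gauge 0.29 [308.3, 187.4, 45.3, 64.1] 1491 [0.585 0.054 0.11 ] [ 0.573 -0.075  0.01 ] [0.639 0.163 0.151]
```

```bash
cat >> h.py <<'E'
def rows(x,y,z,yaw=None):
    "shift in tool axes (units 25 mm) and turn (units 5deg) to tcp target; yaw of the tool (rad)"
    s=arm.get_state(); R=Ro.from_euler('xyz',s['ee_rot']).as_matrix()
    d=R.T@(np.array([x,y,z])-s['eef_pos'])/0.025
    w=0 if yaw is None else -((yaw-s['ee_rot'][2]+np.pi)%(2*np.pi)-np.pi)/np.radians(5)
    print('rows',np.round(d,3),round(w,2),'now',np.round(s['eef_pos'],4),np.round(s['ee_rot'],3),'q1,q6',s['q'][[0,5]].round(3),'t',s['t'])
E
python3 - <<'E'
from h import *
c=arm.get_calibration('wrist'); print(np.round(c['mount'],3),c['mtx'])
rows(.56,.10,.40)
im=cv2.imread('pics/scene0.png')[140:310,190:390]
cv2.imwrite('pics/a.png',cv2.resize(im,None,fx=3.5,fy=3.5,interpolation=2))
E
```

```text
[[-0.    -0.96  -0.281  0.077]
 [ 1.    -0.    -0.     0.   ]
 [ 0.    -0.281  0.96  -0.182]
 [ 0.     0.     0.     1.   ]] [[340.87034806   0.         317.47885708]
 [  0.         340.87034806 202.12931154]
 [  0.           0.           1.        ]]
rows [-21.83   20.578  -7.933] 0 now [ 0.3013 -0.604   0.2017] [-3.142  0.    -2.679] q1,q6 [-0.82  -0.288] t 1.0
```

View pics/a.png

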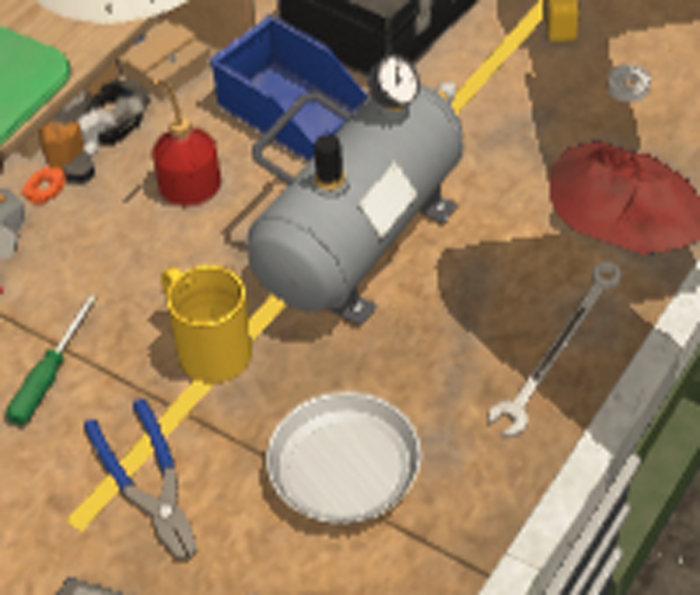

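```bash
python3 -m crank '[[[0,0,-2.4,0],[0,0,-4.8,0],[-1.5,1.5,-6,0.5],[-3,3,-7.2,1],[-4.8,4.6,-7.9,1.5],[-6.4,6.2,-7.9,2],[-8.1,7.8,-7.9,2.5],[-9.8,9.4,-7.9,3],[-11.5,11,-7.9,3.5],[-13.2,12.6,-7.9,4],[-14.9,14.2,-7.9,4.6],[-16.6,15.8,-7.9,5.3]]]' 0.2
python3 -c "
from h import *
rows(.56,.10,.40,np.pi)"
```

```text
t: 2.5
eef_pos: [0.4965, -0.0634, 0.3996]
ee_rot: [3.141, 0.001, 3.14]
force: [1.5, -0.3, -0.4]
width: 0.0697
gripper_force: 0.0
rows [-2.53   6.538 -0.011] -0.02 now [ 0.4965 -0.0634  0.3996] [3.141e+00 1.000e-03 3.140e+00] q1,q6 [ 0.266 -1.839] t 2.5
```

```bash
python3 -m crank '[[[-1,2,0,0],[-2,4.3,0,0],[-2.5,6.5,0,0],[-2.5,6.5,0,0],[-2.5,6.5,0,0]]]'
cat > look.py <<'E'
from h import *
import sys
C=cam('wrist'); im,d=arm.grab_frame('wrist'); save(sys.argv[1],im)
for th in sys.argv[2:]:
    r=arm.trace(th,'wrist')
    for o in r[:2]:
        P=pts(C,d,o['mask']); print(th,round(o['score'],2),o['extent'],len(P),np.round(np.median(P,0),4),np.round(np.percentile(P,2,axis=0),4),np.round(np.percentile(P,98,axis=0),4))
        top=P[P[:,2]>np.percentile(P[:,2],97)-.003]; print('  top',len(top),np.round((top.min(0)+top.max(0))/2,4), np.round(top.mean(0),4), np.round(np.ptp(top,axis=0),4))
rows(.63,.10,.18,np.pi)
E
python3 look.py w1.png dust_cap gauge_face dish_floor air_tank
```

```text
t: 3.12
eef_pos: [0.5587, 0.0973, 0.3991]
ee_rot: [-3.141, -0.0, -3.14]
force: [0.0, -0.4, -0.2]
width: 0.0702
gripper_force: 0.0
dust_cap 0.68 [311.9, 212.1, 27.6, 34.0] 611 [0.6286 0.1045 0.202 ] [0.6212 0.0914 0.1563] [0.6458 0.117  0.2043]
  top 340 [0.634  0.1046 0.2029] [0.6338 0.1044 0.2029] [0.0249 0.0238 0.0036]
gauge_face 0.94 [161.9, 158.8, 226.5, 119.0] 15645 [0.6149 0.0512 0.1368] [ 0.5731 -0.1017  0.0103] [0.6898 0.1867 0.1963]
  top 620 [0.5968 0.0353 0.3068] [ 0.6355 -0.0206  0.1973] [0.0971 0.1652 0.2329]
dish_floor 0.63 [410.7, 53.9, 96.5, 104.0] 7578 [0.484  0.3197 0.0081] [0.4181 0.248  0.0049] [0.5537 0.3814 0.0293]
  top 811 [0.486  0.3122 0.0287] [0.483  0.3228 0.0282] [0.1487 0.1501 0.0057]
air_tank 0.94 [160.5, 157.4, 229.5, 119.7] 15443 [0.6144 0.0505 0.1369] [ 0.5732 -0.1034  0.0102] [0.6848 0.1859 0.196 ]
  top 605 [0.5968 0.0353 0.3062] [ 0.6353 -0.0207  0.1966] [0.0971 0.1652 0.2322]
rows [-2.847  0.152  8.791] -0.01 now [0.5586 0.0962 0.3997] [3.141e+00 1.000e-03 3.140e+00] q1,q6 [ 0.516 -2.088] t 3.375
```

View pics/w1.png

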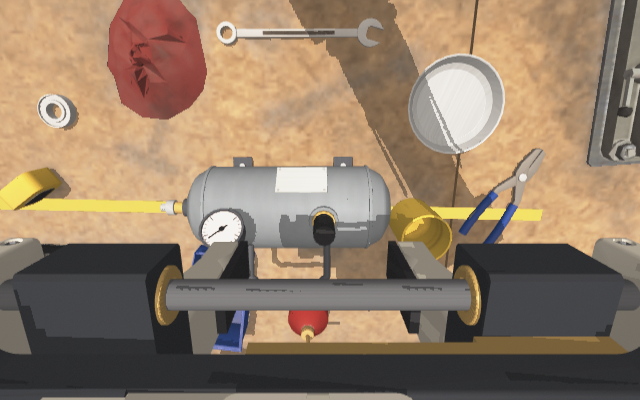

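```bash
python3 -m crank '[[[-1.5,0.17,0,0],[-3.02,0.33,1.5,0],[-3.02,0.33,3.6,0],[-3.02,0.33,5,0],[-3.02,0.33,5,0],[-3.02,0.33,5,0]]]' 0.3
python3 look.py w2.png dust_cap
```

```text
t: 4.12
eef_pos: [0.6352, 0.1052, 0.2765]
ee_rot: [3.141, 0.003, 3.142]
force: [-0.8, -0.2, 0.8]
width: 0.0615
gripper_force: 0.0
dust_cap 0.66 [298.6, 173.8, 37.2, 44.8] 1171 [0.6296 0.1043 0.2024] [0.621  0.0921 0.1605] [0.6452 0.1162 0.2041]
  top 789 [0.6338 0.1043 0.2032] [0.6337 0.1045 0.2029] [0.0252 0.0251 0.0043]
rows [ 0.225 -0.229  3.87 ] 0.0 now [0.6353 0.1056 0.2768] [ 3.14   0.004 -3.141] q1,q6 [ 0.468 -2.038] t 4.225
```

View pics/w2.png

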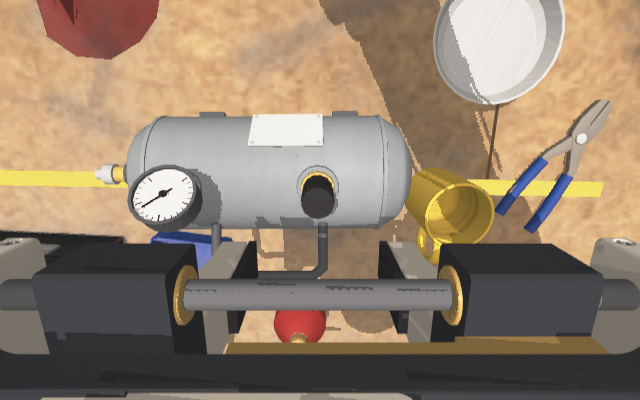

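```bash
python3 -m crank '[[[0.05,-0.04,1.5,0],[0.05,-0.04,3,0],[0.05,-0.04,4,0],[0.05,-0.04,4.37,0],[0.05,-0.04,4.37,0]]]' 
python3 -m crank '[[[0,0,0,0],[0,0,0,0],[0,0,0,0],[0,0,0,0],[0,0,0,0]]]' 1 12
```

```text
t: 4.85
eef_pos: [0.6335, 0.1047, 0.1659]
ee_rot: [3.141, 0.001, -3.141]
force: [-0.1, 0.5, 0.7]
width: 0.0615
gripper_force: 0.0
t: 5.48
eef_pos: [0.6331, 0.1046, 0.1651]
ee_rot: [3.142, 0.0, -3.141]
force: [0.6, 0.2, 1.8]
width: 0.0258
gripper_force: 12.0
```

```bash
python3 -m crank '[[[0,0,-0.7,0],[0,0,-1.6,0],[0,0,-2.6,0],[0,0,-3.8,0],[1,1.4,-4.2,0],[2.2,3.1,-4.2,0],[3.4,4.8,-4.2,0],[4.6,6.5,-4.2,0],[5.4,7.7,-4.2,0],[5.88,8.37,-4.2,0],[5.88,8.37,-4.2,0],[5.88,8.37,-4.2,0]]]'
python3 look.py w3.png dish_floor dust_cap
python3 - <<'E'
from h import *
rows(.487,.314,.02,np.pi)
C=cam('side');im,d=arm.grab_frame('side')
for th in ['dust_cap']:
  for o in arm.trace(th,'side')[:2]:
    P=pts(C,d,o['mask']);print(o['score'],o['extent'],np.percentile(P,2,axis=0).round(3),np.percentile(P,98,axis=0).round(3))
E
```

```text
t: 6.98
eef_pos: [0.4864, 0.3132, 0.2702]
ee_rot: [-3.142, 0.0, 3.142]
force: [0.5, 0.0, -0.3]
width: 0.026
gripper_force: 12.0
dish_floor 0.74 [258.1, 104.6, 120.2, 122.0] 11047 [0.485  0.3121 0.008 ] [0.4183 0.2435 0.0052] [0.5526 0.38   0.0291]
  top 1197 [0.4853 0.3123 0.1444] [0.4809 0.3116 0.0292] [0.148  0.149  0.2372]
dust_cap 0.84 [289.8, 216.2, 55.9, 63.5] 2809 [0.4786 0.313  0.3037] [0.474  0.3007 0.2637] [0.4885 0.3251 0.3089]
  top 1317 [0.4817 0.3128 0.3079] [0.4822 0.3127 0.3079] [0.0151 0.0251 0.0041]
rows [-5.748 -8.511  3.599] -0.01 now [0.4865 0.3129 0.2699] [-3.141 -0.     3.141] q1,q6 [ 0.91  -2.481] t 7.125
rows [-0.019  0.044  9.998] -0.01 now [0.4865 0.3129 0.2699] [-3.141 -0.     3.141] q1,q6 [ 0.91  -2.481] t 7.125
0.58 [254.6, 236.9, 34.5, 37.6] [ 0.363 -0.059  0.001] [0.395 0.185 0.013]
```

View pics/w3.png

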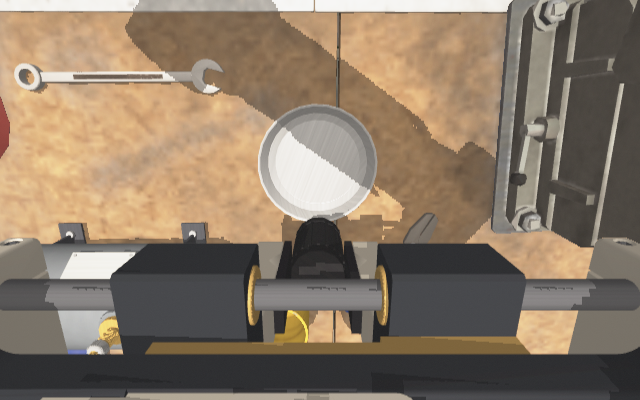

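```bash
python3 -m crank '[[[0,0,1.5,0],[0,0,3.5,0],[0,0,5.5,0],[0,0,7.5,0],[0,0,9,0],[0,0,9.8,0],[0,0,10.02,0],[0,0,10.02,0]]]'
python3 -m crank '[[[0,0,0,0],[0,0,0,0],[0,0,0,0],[0,0,-0.8,0],[0,0,-2,0],[0,0,-4,0],[0,0,-6,0],[0,0,-8,0],[0,0,-9.6,0],[0,0,-10.02,0]]]' 0.45
python3 look.py w4.png dust_cap; python3 -c "
from h import *
rows(.634,.1045,.28,2.84)"
```

```text
t: 8.22
eef_pos: [0.4863, 0.3138, 0.0197]
ee_rot: [-3.142, 0.0, -3.141]
force: [-0.8, 0.8, -0.4]
width: 0.0258
gripper_force: 12.0
t: 9.48
eef_pos: [0.4868, 0.3145, 0.2735]
ee_rot: [3.138, 0.004, -3.141]
force: [0.0, -0.3, -0.9]
width: 0.0482
gripper_force: 0.0
dust_cap 0.83 [303.0, 152.5, 26.8, 27.1] 471 [0.4844 0.3143 0.0534] [0.475  0.3023 0.0079] [0.4979 0.3273 0.0552]
  top 334 [0.4877 0.3142 0.0542] [0.4874 0.3142 0.0538] [0.0232 0.0239 0.0042]
rows [-5.745 -8.571  3.637] 0.0 now [0.4862 0.3141 0.2711] [ 3.140e+00  1.000e-03 -3.141e+00] q1,q6 [ 0.911 -2.482] t 9.575
rows [-5.911 -8.383 -0.362] 3.46 now [0.4862 0.3141 0.2711] [ 3.140e+00  1.000e-03 -3.141e+00] q1,q6 [ 0.911 -2.482] t 9.575
```

View pics/w4.png

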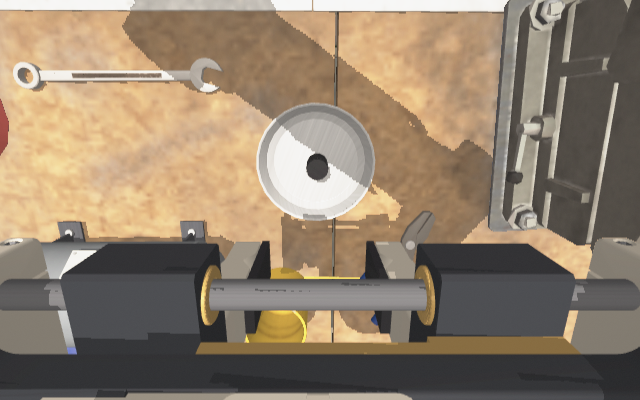

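```bash
python3 -m crank '[[[-1,-1.4,-0.3,0],[-2.2,-3.1,-0.36,0],[-3.4,-4.8,-0.36,0],[-4.6,-6.5,-0.36,0],[-5.4,-7.7,-0.36,0],[-5.9,-8.38,-0.36,0],[-5.9,-8.38,-0.36,0],[-5.9,-8.38,-0.36,0]]]'
python3 look.py w5.png nut_mid pin_top; python3 - <<'E'
from h import *
C=cam('wrist'); im,d=arm.grab_frame('wrist')
u,v=proj(C,[.634,.1045,.188]);print(u,v)
P=pts(C,d,np.ones(d.shape,bool)); m=(np.hypot(P[:,0]-.634,P[:,1]-.1045)<.025)
for a,b in [(.155,.16),(.17,.186),(.186,.1905),(.195,.203)]:
    q=P[m&(P[:,2]>a)&(P[:,2]<b)]; print(a,len(q),q.min(0).round(4),q.max(0).round(4),q.mean(0).round(4)) if len(q) else 0
# second view: scene camera
C2=cam('scene'); im2,d2=arm.grab_frame('scene')
for n in ['nut_mid','pin_top']:
    r=arm.recognise(n,'scene'); r2=arm.recognise(n,'wrist'); print(n,r[:1],r2[:1])
u,v=int(u),int(v); save('c.png',cv2.resize(im[v-50:v+50,u-60:u+60],None,fx=5,fy=5))
E
```

```text
t: 10.58
eef_pos: [0.6331, 0.1048, 0.2782]
ee_rot: [-3.141, -0.001, -3.141]
force: [0.6, -0.4, -0.1]
width: 0.0482
gripper_force: 0.0
nut_mid 0.68 [310.2, 188.0, 19.9, 20.9] 212 [0.6305 0.1035 0.1861] [0.6261 0.0963 0.179 ] [0.6387 0.1115 0.1888]
  top 147 [0.6326 0.1047 0.1902] [0.6316 0.1043 0.1868] [0.0139 0.0151 0.0094]
pin_top 0.68 [306.5, 188.9, 20.8, 21.2] 330 [0.6316 0.1039 0.1868] [0.6263 0.0968 0.1785] [0.6401 0.1116 0.198 ]
  top 98 [0.6337 0.1047 0.1968] [0.6337 0.1045 0.1971] [0.0085 0.0081 0.0038]
rows [ 0.126 -0.21   3.96 ] 0.02 now [0.6331 0.1052 0.279 ] [ 3.141  0.    -3.14 ] q1,q6 [ 0.468 -2.037] t 10.725
317.1565267869258 199.99800806227813
0.155 417 [0.6194 0.0895 0.155 ] [0.6452 0.1191 0.16  ] [0.6301 0.1043 0.156 ]
0.17 121 [0.6256 0.0967 0.1703] [0.6419 0.1128 0.186 ] [0.6308 0.1049 0.1826]
0.186 124 [0.6257 0.0968 0.186 ] [0.6424 0.1119 0.1904] [0.6322 0.1043 0.1869]
0.195 98 [0.6294 0.1003 0.1952] [0.6384 0.1084 0.1988] [0.6337 0.1045 0.1971]
nut_mid [] [{'extent': [307.5, 186.9, 20.8, 20.5], 'score': 0.54}]
pin_top [] [{'extent': [305.6, 189.7, 22.5, 17.9], 'score': 0.78}]
```

View pics/c.png

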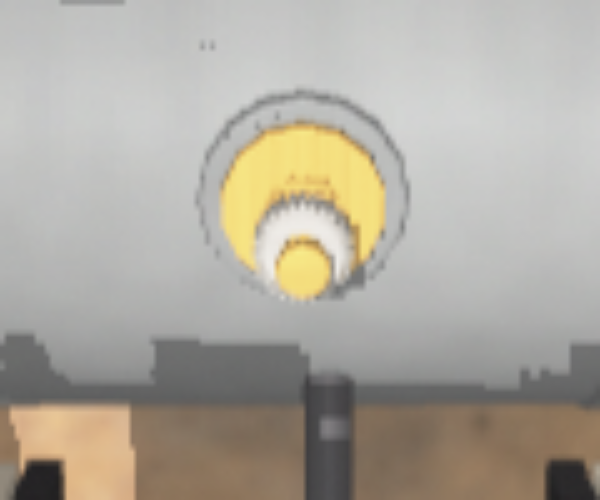

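```bash
python3 -m crank '[[[-0.03,-0.03,1.2,2],[-0.03,-0.03,2.7,4],[-0.03,-0.03,3.8,5],[-0.03,-0.03,4.35,5],[-0.03,-0.03,4.48,5],[-0.03,-0.03,4.48,5]]]'
python3 -c "
from h import *
rows(.634,.1045,.167)"
```

```text
t: 11.78
eef_pos: [0.6349, 0.1037, 0.1679]
ee_rot: [3.141, 0.001, 2.707]
force: [0.1, -0.1, 0.2]
width: 0.0484
gripper_force: 0.0
rows [0.045 0.015 0.035] 0 now [0.6349 0.1037 0.1679] [3.141e+00 1.000e-03 2.707e+00] q1,q6 [ 0.465 -2.471] t 11.775
```

```bash
python3 -m crank '[[[0,0,0,0],[0,0,0,0],[0,0,0,0],[0,0,0,0],[0,0,0,0],[0,0,0,0]]]' 1 25
python3 -m crank '[[[0,0,-0.003,-1.5],[0,0,-0.007,-3],[0,0,-0.011,-5],[0,0,-0.016,-7],[0,0,-0.02,-9],[0,0,-0.024,-11],[0,0,-0.029,-13],[0,0,-0.033,-15],[0,0,-0.038,-17],[0,0,-0.042,-19],[0,0,-0.044,-20],[0,0,-0.044,-20]]]'
python3 -c "
from h import *
rows(.634,.1045,.167); s=arm.get_state(); print(s['force'],s['moment'])"
```

```text
t: 12.52
eef_pos: [0.6351, 0.105, 0.1671]
ee_rot: [3.139, 0.001, 2.706]
force: [1.0, 4.5, -1.0]
width: 0.007
gripper_force: 25.0
t: 14.02
eef_pos: [0.6345, 0.1028, 0.1674]
ee_rot: [3.142, -0.001, -1.833]
force: [3.6, -3.5, -5.4]
width: 0.007
gripper_force: 25.0
rows [-0.06   0.037  0.016] 0 now [0.6345 0.1028 0.1674] [ 3.142e+00 -1.000e-03 -1.833e+00] q1,q6 [ 0.464 -0.727] t 14.025
[ 3.55979966 -3.52436479 -5.37349342] [-1.18981156 -1.56441641 -0.00443224]
```

```bash
python3 - <<'E'
from h import *
C=cam('wrist');im,d=arm.grab_frame('wrist'); 
u,v=proj(C,[.634,.1045,.185]);print(u,v); u,v=int(u),int(v)
a=im[max(v-80,0):v+80,u-120:u+120]
C=cam('side');im2,d2=arm.grab_frame('side')
u,v=proj(C,[.634,.1045,.19]);print(u,v); u,v=int(u),int(v); b=im2[v-30:v+30,u-45:u+45]
A=cv2.resize(a,(600,int(a.shape[0]*2.5)));B=cv2.resize(b,(200,int(b.shape[0]*200/90)))
o=np.zeros((max(len(A),len(B)),800,3),np.uint8);o[:len(A),:600]=A;o[:len(B),600:]=B;save('d.png',o)
s=arm.get_state();print(s['width'],s['force'])
E
```

```text
317.1998202001342 257.02777374286705
334.28098023461354 181.71205252961522
0.006786529884289959 [ 4.51462588 -3.91765751 -5.43579295]
```

View pics/d.png

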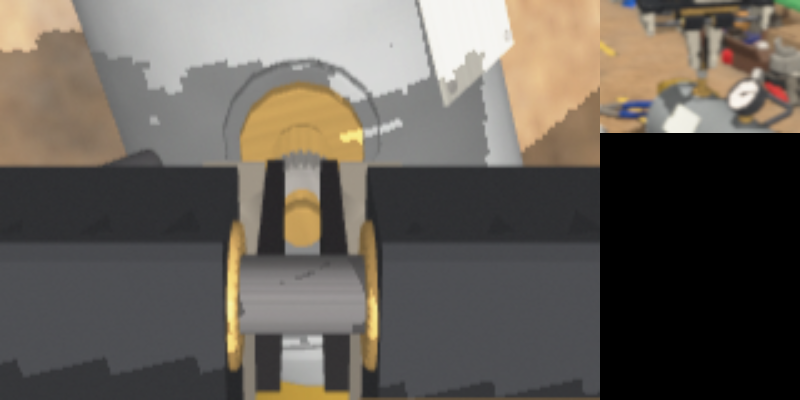

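```bash
python3 -m crank '[[[0,0,-0.003,-1.5],[0,0,-0.007,-3],[0,0,-0.011,-5],[0,0,-0.016,-7],[0,0,-0.02,-9],[0,0,-0.024,-11],[0,0,-0.029,-13],[0,0,-0.033,-15],[0,0,-0.038,-17],[0,0,-0.042,-19],[0,0,-0.046,-21],[0,0,-0.05,-23]]]'
python3 -m crank '[[[0,0,-0.004,-2],[0,0,-0.009,-4],[0,0,-0.013,-6],[0,0,-0.018,-8],[0,0,-0.022,-10],[0,0,-0.022,-10],[0,0,-0.022,-10]]]'
python3 -c "
from h import *
rows(.634,.1045,.167); s=arm.get_state(); print(s['force'],s['moment'])"
```

```text
t: 15.62
eef_pos: [0.6335, 0.1046, 0.1682]
ee_rot: [-3.14, 0.001, 0.178]
force: [-9.0, 2.5, -1.5]
width: 0.0072
gripper_force: 25.0
t: 16.5
eef_pos: [0.6325, 0.1006, 0.1683]
ee_rot: [-3.14, 0.006, 1.044]
force: [1.6, -8.9, -6.4]
width: 0.0064
gripper_force: 25.0
rows [ 0.166 -0.025  0.053] 0 now [0.6325 0.1006 0.1683] [-3.14   0.006  1.044] q1,q6 [0.463 2.151] t 16.5
[ 1.5544202  -8.94619566 -6.42236972] [-3.74953649 -0.27113179 -0.0250482 ]
```

```bash
python3 -m crank '[[[0,0,0,0],[0,0,0,0],[0,0,0,0],[0,0,-1,0],[0,0,-2.5,0],[0,0,-4,0],[0,0,-4.4,0],[0,0,-4.4,0],[0,0,-4.4,0]]]' 0.45
cat > nut.py <<'E'
from h import *
for k in range(3):
    C=cam('wrist'); im,d=arm.grab_frame('wrist')
    P=pts(C,d,np.ones(d.shape,bool)); r=np.hypot(P[:,0]-.634,P[:,1]-.1045)
    q=P[(r<.0035)]; n=P[(r>.0055)&(r<.0072)&(P[:,2]>.18)&(P[:,2]<.195)]; c=P[(r>.011)&(r<.014)&(P[:,2]>.15)&(P[:,2]<.162)]
    print('pin',np.median(q[:,2]).round(4),'nut',len(n),np.percentile(n[:,2],[30,50,75,90]).round(4),'collar',np.median(c[:,2]).round(4))
u,v=map(int,proj(C,[.634,.1045,.188])); save('e.png',cv2.resize(im[v-50:v+50,u-60:u+60],None,fx=5,fy=5))
rows(.634,.1045,.22)
for n in ['nut_mid','pin_top']: print(n,arm.recognise(n,'wrist')[:1],proj(C,[.634,.1045,.1985]))
E
python3 nut.py
```

```text
t: 17.62
eef_pos: [0.6336, 0.1036, 0.2784]
ee_rot: [-3.14, 0.001, 1.047]
force: [0.4, -1.2, -0.6]
width: 0.0482
gripper_force: 0.0
pin 0.1973 nut 73 [0.1861 0.1865 0.187  0.1873] collar 0.1558
pin 0.1973 nut 76 [0.1861 0.1867 0.1871 0.1878] collar 0.1557
pin 0.1972 nut 78 [0.1861 0.1866 0.187  0.1876] collar 0.1558
rows [ 0.043 -0.013  2.342] 0 now [0.6338 0.1034 0.2786] [-3.140e+00  2.000e-03  1.047e+00] q1,q6 [0.465 2.153] t 17.775
nut_mid [{'extent': [311.7, 182.1, 17.2, 20.1], 'score': 0.68}] [318.28888452 198.70590944]
pin_top [{'extent': [308.8, 182.7, 19.4, 22.7], 'score': 0.67}] [318.28888452 198.70590944]
```

View pics/e.png

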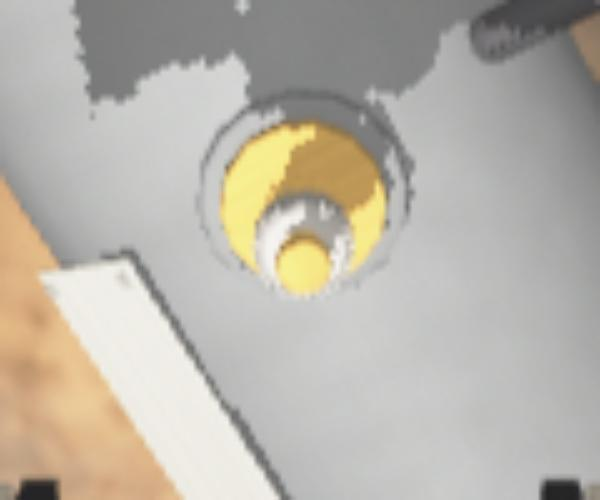

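```bash
python3 - <<'E'
from h import *
c=arm.get_calibration('wrist');K=np.array(c['mtx']);M=np.array(c['mount'])
im,d=arm.grab_frame('wrist'); C=(K,M[:3,:3],M[:3,3])
P=pts(C,d,np.ones(d.shape,bool)); m=(np.abs(P[:,1])<.07)&(P[:,2]<.03)&(P[:,2]>-.15)
P=P[m]; print(len(P),arm.get_state()['width'])
for a in np.arange(-.15,.03,.01):
    q=P[(P[:,2]>a)&(P[:,2]<=a+.01)]
    for s in (-1,1):
        h=q[q[:,1]*s>0]
        if len(h): print(round(a,3),s,len(h),h.min(0).round(4),h.max(0).round(4))
E
```

```text
77278 0.04819314934126028
-0.14 -1 5226 [ 0.0216 -0.0603 -0.1353] [ 2.64e-02 -1.00e-04 -1.30e-01]
-0.14 1 5173 [ 2.140e-02  1.000e-04 -1.352e-01] [ 0.0265  0.0595 -0.13  ]
-0.13 -1 9592 [ 0.0219 -0.0667 -0.13  ] [ 0.0264 -0.     -0.1201]
-0.13 1 9416 [ 0.0226  0.     -0.13  ] [ 0.0267  0.0664 -0.1201]
-0.12 -1 12597 [ 0.0162 -0.0597 -0.1199] [ 3.85e-02 -1.00e-04 -1.10e-01]
-0.12 1 12736 [ 1.990e-02  1.000e-04 -1.199e-01] [ 0.0384  0.0578 -0.11  ]
-0.11 -1 7346 [ 0.0097 -0.07   -0.11  ] [ 0.0385 -0.     -0.1   ]
-0.11 1 7307 [ 0.0102  0.     -0.11  ] [ 0.0386  0.07   -0.1   ]
-0.1 -1 1465 [ 0.0022 -0.0593 -0.1   ] [ 0.0383 -0.0274 -0.09  ]
-0.1 1 1460 [ 0.0019  0.0257 -0.1   ] [ 0.0383  0.0575 -0.09  ]
-0.09 -1 284 [-0.0053 -0.0297 -0.0899] [ 0.0128 -0.0283 -0.08  ]
-0.09 1 284 [-0.0054  0.0265 -0.09  ] [ 0.0126  0.0279 -0.08  ]
-0.08 -1 305 [-0.0122 -0.0292 -0.08  ] [ 0.0056 -0.0248 -0.07  ]
-0.08 1 316 [-0.0128  0.023  -0.08  ] [ 0.0059  0.0273 -0.07  ]
-0.07 -1 391 [-0.0124 -0.039  -0.07  ] [ 0.0108 -0.0248 -0.06  ]
-0.07 1 387 [-0.0126  0.0229 -0.07  ] [ 0.0106  0.037  -0.06  ]
-0.06 -1 465 [-0.0102 -0.0419 -0.06  ] [ 0.0108 -0.0248 -0.05  ]
-0.06 1 455 [-0.0113  0.023  -0.06  ] [ 0.0109  0.04   -0.0501]
-0.05 -1 476 [-0.0031 -0.0415 -0.05  ] [ 0.0106 -0.0249 -0.04  ]
-0.05 1 484 [-0.003  0.023 -0.05 ] [ 0.0107  0.0401 -0.04  ]
-0.04 -1 405 [-0.0079 -0.0407 -0.04  ] [ 0.0108 -0.0249 -0.03  ]
-0.04 1 402 [-0.0075  0.0232 -0.04  ] [ 0.0109  0.039  -0.03  ]
-0.03 -1 154 [-0.0106 -0.0406 -0.03  ] [ 0.0104 -0.0249 -0.0223]
-0.03 1 152 [-0.0111  0.0231 -0.03  ] [ 0.0104  0.0383 -0.023 ]
```

```bash
python3 -m crank '[[[0,0,0,2],[0,0,0,4],[0,0,0,6],[0,0,0,8],[0,0,0,10],[0,0,0,12],[0,0,0,14],[0,0,0,16],[0,0,0,18],[0,0,0,20],[0,0,0,22],[0,0,0,24]]]' >/dev/null
python3 -m crank '[[[0,0,0,2],[0,0,0,4],[0,0,0,6],[0,0,0,8],[0,0,0,10],[0,0,0,12],[0,0,0,14],[0,0,0,16],[0,0,0,18],[0,0,0,20],[0,0,0,22],[0,0,0,24]]]' >/dev/null
python3 -m crank '[[[0,0,0,2],[0,0,0,4],[0,0,0,5],[0,0,0,5]]]'
python3 -c "
from h import *
rows(.634,.1045,.143,2.707)"
```

```text
t: 21.42
eef_pos: [0.6343, 0.1035, 0.2796]
ee_rot: [-3.141, -0.0, 2.706]
force: [-0.3, 0.0, -0.3]
width: 0.0479
gripper_force: 0.0
rows [0.025 0.033 5.465] -0.01 now [0.6343 0.1035 0.2796] [-3.141 -0.     2.706] q1,q6 [ 0.465 -2.471] t 21.425
```

```bash
python3 -m crank '[[[0,0.03,1.2,0],[0,0.03,2.8,0],[0,0.03,4.2,0],[0,0.03,5,0],[0,0.03,5.3,0],[0,0.03,5.46,0],[0,0.03,5.46,0]]]'
python3 -m crank '[[[0,0,0,0],[0,0,0,0],[0,0,0,0],[0,0,0,0],[0,0,0,0],[0,0,0,0]]]' 1 25
```

```text
t: 22.3
eef_pos: [0.635, 0.1043, 0.144]
ee_rot: [3.141, 0.001, 2.706]
force: [0.1, -0.3, 1.2]
width: 0.0485
gripper_force: 0.0
t: 23.05
eef_pos: [0.6351, 0.105, 0.1435]
ee_rot: [3.14, 0.001, 2.706]
force: [2.3, 4.9, -0.1]
width: 0.015
gripper_force: 25.0
```

The fingers really end about 22 mm short of the nominal TCP. At this depth the width reads 15 mm, so they're on the nut, and I can turn it.

```bash
python3 -m crank '[[[0,0,-0.003,-1.5],[0,0,-0.007,-3],[0,0,-0.011,-5],[0,0,-0.016,-7],[0,0,-0.02,-9],[0,0,-0.024,-11],[0,0,-0.029,-13],[0,0,-0.033,-15],[0,0,-0.038,-17],[0,0,-0.042,-19],[0,0,-0.044,-20],[0,0,-0.044,-20]]]'
python3 -m crank '[[[0,0,-0.003,-1.5],[0,0,-0.007,-3],[0,0,-0.011,-5],[0,0,-0.016,-7],[0,0,-0.02,-9],[0,0,-0.024,-11],[0,0,-0.029,-13],[0,0,-0.033,-15],[0,0,-0.038,-17],[0,0,-0.042,-19],[0,0,-0.046,-21],[0,0,-0.05,-23]]]'
python3 -m crank '[[[0,0,-0.004,-2],[0,0,-0.009,-4],[0,0,-0.013,-6],[0,0,-0.018,-8],[0,0,-0.022,-10],[0,0,-0.022,-10],[0,0,-0.022,-10]]]'
```

```text
t: 24.55
eef_pos: [0.6351, 0.1046, 0.1446]
ee_rot: [-3.141, 0.001, -1.833]
force: [1.3, 4.1, -0.6]
width: 0.0147
gripper_force: 25.0
t: 26.05
eef_pos: [0.6355, 0.1049, 0.1459]
ee_rot: [-3.141, -0.002, 0.178]
force: [2.9, 4.7, -1.4]
width: 0.0146
gripper_force: 25.0
t: 26.92
eef_pos: [0.6353, 0.105, 0.1464]
ee_rot: [3.141, -0.002, 1.045]
force: [2.5, 5.6, -0.4]
width: 0.0149
gripper_force: 25.0
```

```bash
python3 -m crank '[[[0,0,0,0],[0,0,0,0],[0,0,0,0],[0,0,-1,0],[0,0,-2.5,0],[0,0,-4,0],[0,0,-5.2,0],[0,0,-5.4,0],[0,0,-5.4,0],[0,0,-5.4,0]]]' 0.45
python3 nut.py
```

```text
t: 28.18
eef_pos: [0.6339, 0.104, 0.2798]
ee_rot: [-3.14, 0.002, 1.047]
force: [0.2, -0.3, -0.5]
width: 0.048
gripper_force: 0.0
pin 0.1972 nut 87 [0.1892 0.1896 0.19   0.1905] collar 0.1558
pin 0.1973 nut 84 [0.1893 0.1896 0.19   0.1906] collar 0.1557
pin 0.1974 nut 82 [0.1893 0.1896 0.1901 0.1903] collar 0.1558
rows [ 0.011 -0.014  2.408] 0 now [0.6343 0.1041 0.2802] [-3.141e+00  1.000e-03  1.047e+00] q1,q6 [0.466 2.153] t 28.325
nut_mid [{'extent': [308.4, 183.9, 23.8, 21.6], 'score': 0.75}] [318.21292158 199.02627628]
pin_top [{'extent': [307.5, 187.5, 23.8, 18.2], 'score': 0.57}] [318.21292158 199.02627628]
```

```bash
python3 -m crank '[[[0,0,0,0],[0,0,0,0],[0,0,0.5,0],[0,0,1.5,0],[0,0,2.6,0],[0,0,3.4,0],[0,0,3.8,0],[0,0,3.9,0],[0,0,3.9,0]]]' 1 10
python3 -m crank '[[[0,0,0.06,0],[0,0,0.12,0],[0,0,0.18,0],[0,0,0.24,0],[0,0,0.24,0],[0,0,0.24,0]]]'
```

```text
t: 29.55
eef_pos: [0.6349, 0.1043, 0.1842]
ee_rot: [3.141, -0.001, 1.048]
force: [-0.0, -0.5, -0.1]
width: 0.0003
gripper_force: 0.0
t: 30.3
eef_pos: [0.6346, 0.1042, 0.1777]
ee_rot: [3.142, -0.0, 1.048]
force: [-0.4, -0.6, 0.6]
width: 0.0008
gripper_force: 0.0
```

```bash
python3 -m crank '[[[0,0,0.04,0],[0,0,0.08,0],[0,0,0.1,0],[0,0,0.1,0]]]'
python3 -m crank '[[[0,0,0.03,0],[0,0,0.05,0],[0,0,0.05,0]]]'
```

```text
t: 30.8
eef_pos: [0.6346, 0.1042, 0.1751]
ee_rot: [-3.142, 0.0, 1.047]
force: [-0.1, 0.2, 0.9]
width: 0.0003
gripper_force: 0.0
t: 31.18
eef_pos: [0.6346, 0.1042, 0.174]
ee_rot: [3.142, -0.0, 1.048]
force: [-0.3, 0.2, 0.8]
width: 0.0005
gripper_force: 0.0
```

```bash
python3 -m crank '[[[0,0,0.04,0],[0,0,0.05,0],[0,0,0.05,0]]]' | grep -E 'force: \[|pos'
python3 -m crank '[[[0,0,0.04,0],[0,0,0.05,0],[0,0,0.05,0]]]'| grep -E 'force: \[|pos'
```

```text
eef_pos: [0.6347, 0.1042, 0.1729]
force: [-1.3, 0.5, 1.2]
eef_pos: [0.6347, 0.1042, 0.1717]
force: [-1.3, 0.2, 4.6]
```

```bash
python3 -m crank '[[[0,0,0.02,0],[0,0,0.02,0],[0,0,0.02,0],[0,0,0.02,0],[0,0,0.02,0],[0,0,0.02,0],[0,0,0.02,0],[0,0,0.02,0],[0,0,0.02,0],[0,0,0.02,0],[0,0,0.02,0],[0,0,0.02,0]]]'
python3 -m crank '[[[0,0,0,0],[0,0,0,0],[0,0,0,0],[0,0,0,0],[0,0,0,0],[0,0,0,0],[0,0,0,0],[0,0,0,0],[0,0,0,0],[0,0,0,0],[0,0,0,0],[0,0,0,0]]]' | grep -E 'force: \[|pos|^t'
python3 -m crank '[[[0,0,0,0],[0,0,0,0],[0,0,0,0],[0,0,0,0],[0,0,0,0],[0,0,0,0],[0,0,0,0],[0,0,0,0]]]' | grep -E 'force: \[|pos|^t'
python3 - <<'E'
from h import *
o=[]
for n in ['scene','side']:
    C=cam(n);im,d=arm.grab_frame(n); u,v=map(int,proj(C,[.62,-.02,.194]));o.append(cv2.resize(im[v-20:v+20,u-25:u+25],(400,320),interpolation=cv2.INTER_CUBIC))
save('g.png',np.hstack(o))
E
```

```text
t: 33.42
eef_pos: [0.6346, 0.1042, 0.171]
ee_rot: [3.142, -0.0, 1.047]
force: [-0.5, 0.9, 5.0]
width: 0.0005
gripper_force: 2.4
t: 34.92
eef_pos: [0.6346, 0.1042, 0.171]
force: [-1.2, 0.3, 4.5]
t: 35.92
eef_pos: [0.6346, 0.1042, 0.171]
force: [0.2, -0.5, 5.6]
```

View pics/g.png

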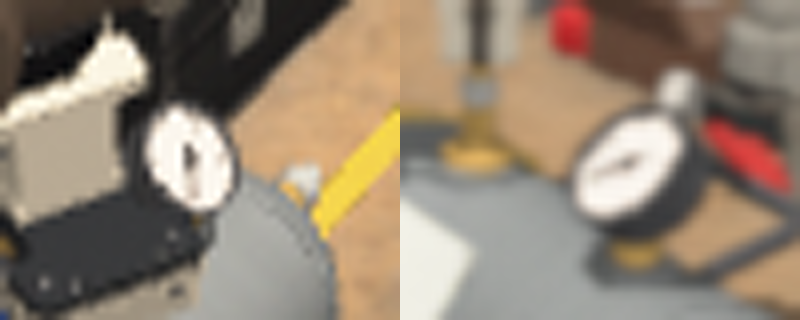

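```bash
python3 -m crank '[[[0,0,-0.3,0],[0,0,-1,0],[0,0,-2.5,2],[0,0,-4,4],[0,0,-4.5,6],[0,0,-4.5,8],[0,0,-4.5,10],[0,0,-4.5,12],[0,0,-4.5,14],[0,0,-4.5,16],[0,0,-4.5,18],[0,0,-4.5,20]]]' >/dev/null
python3 -m crank '[[[0,0,0,2],[0,0,0,4],[0,0,0,6],[0,0,0,8],[0,0,0,10],[0,0,0,12],[0,0,0,14],[0,0,0,16],[0,0,0,18],[0,0,0,20],[0,0,0,22],[0,0,0,24]]]' >/dev/null
python3 -m crank '[[[0,0,0,2],[0,0,0,4],[0,0,0,4],[0,0,0,4]]]'
python3 nut.py; python3 look.py w6.png dust_cap; python3 - <<'E'
import cv2
a=cv2.imread('pics/w2.png')[150:240,110:220];b=cv2.imread('pics/w6.png')
A=cv2.resize(a,(390,320),interpolation=2);B=cv2.resize(b[150:240,110:220],(390,320),interpolation=2)
cv2.imwrite('pics/f.png',cv2.rotate(cv2.hconcat([B,A]),cv2.ROTATE_180))
E
```

```text
t: 39.52
eef_pos: [0.6345, 0.1042, 0.2838]
ee_rot: [3.142, -0.0, -3.137]
force: [0.3, -0.4, 0.2]
width: 0.0003
gripper_force: 0.0
pin 0.3534 nut 89 [0.189  0.1895 0.19   0.1903] collar 0.1558
pin 0.3534 nut 84 [0.189  0.1895 0.1899 0.1902] collar 0.1557
pin 0.3533 nut 81 [0.1889 0.1893 0.19   0.1902] collar 0.1558
rows [0.022 0.012 2.544] 0 now [0.6345 0.1042 0.2836] [ 3.142 -0.    -3.139] q1,q6 [ 0.466 -2.034] t 39.675
nut_mid [{'extent': [308.7, 182.5, 20.9, 23.6], 'score': 0.77}] [318.44051327 200.33949024]
pin_top [{'extent': [308.3, 188.0, 19.0, 20.2], 'score': 0.79}] [318.44051327 200.33949024]
dust_cap 0.94 [475.2, 25.8, 46.3, 27.7] 956 [0.4898 0.3074 0.0514] [0.4764 0.3007 0.0076] [0.5012 0.325  0.0551]
  top 462 [0.4882 0.3137 0.054 ] [0.4882 0.3135 0.0538] [0.0244 0.0265 0.004 ]
rows [ 0.182 -0.169  4.137] 0.01 now [0.6346 0.1042 0.2834] [-3.142 -0.    -3.141] q1,q6 [ 0.466 -2.036] t 39.875
```

View pics/f.png

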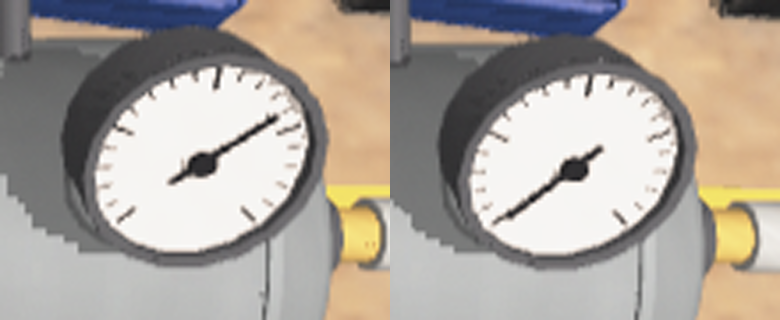

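The left half of the picture is the gauge at the start, and the right half is now, with the needle on the lower-left zero mark. The nut is still raised 3 mm, and the cap is standing in the dish.

```bash
python3 -c "
from station import arm
print(arm.job_done())"
```

```text
the job is handed in; nothing more can be done
None
```

The job is handed in: the cap stands in the dish, the nut is unscrewed (about 3 mm of climb measured), the gauge reads zero in the last picture, and the fingers are clear of the pin; the judge's verdict was not shown.

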